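# Wedge a proofing bed level

## Robot

A 6-joint arm with a two-finger parallel gripper is mounted at the origin on the work surface. World frame = base frame: x ahead of the robot, y to its left, z up, the work surface at z = 0. Lengths are in m, angles in rad, forces in N, time in s.
With the tool pointing down it reaches from about 0.25 to 0.775 m from the base axis. Payload 4 kg.
Tool frame: the origin (TCP) lies midway between the tips of the shut fingers; the grasp point (between the pads) lies robot.grip_point_offset behind it (robot.grip_point_offset is the distance from the TCP to the grasp point, in m); z points along the fingers, x is the direction in which the jaws open and shut, and the axes are right-handed (so a half turn about z gives the same grasp; the last joint's range is limited). The gripper opens to 94 mm and grips with 3 to 60 N. Pads are 16 mm wide; open, the fingers measure 119 mm over their backs; the gripper's body (75 mm by 177 mm) begins 78 mm behind the grasp point.
Start: joints at [-1.291, 0.087, 1.371, -0, 1.684, -0.103], TCP at [0.205, -0.51, 0.206] pointing down, gripper open.
Joint ranges: [-3.1, 3.1], [-0.76, 2.03], [0.27, 2.55], [-1.08, 4.22], [0.17, 2.65], [-2.57, 2.57]. Speed limits (rad/s): [2.79, 2.79, 3.14, 3.14, 3.14, 3.14].

## Interface

Orientations are given as [roll, pitch, yaw] about the fixed x, y, z axes, in that order (R = Rz(yaw) Ry(pitch) Rx(roll)).
In Python, from bench import robot, optics, finder gives the robot as it stands. The module is installed in compiled form; this text tells all that it offers.
- The arm moves only by the tool arm_command, never from a script. Its argument "plan" is a list of rows, each a list of 5 numbers: the opening, from 0 (shut) to 1 (fully open), then the shift along the world's x, y, z in m, then the turn about the world's z in degrees. A call has 1 to 10 rows; each row is the pose to reach, as a shift and turn from the pose commanded when the call began; what a row does not reach only later rows make up. A row lasts 1/8 s, in which the tool goes at most 62.5 mm and 10.7 degrees, less where a joint would pass 70% of its speed; a pose out of reach is approached as far as the arm can. A call with a gripper value outside its range is refused whole. The fingers move at their own pace and stop on an object; the grip force is fixed at half the most. Time passes only in rows, so rows that repeat a pose let the fingers close. It gives the time, the measured TCP pose, the force and the opening at its end, in the units of the state.
- robot.get_obs(): the state, without advancing time (a new reading comes with each control period).
- optics.snapshot(name): name is "scene" or "top" or "wrist"; returns a dict with "image" (384x512x3 uint8, red, green, blue), "fx", "fy", "cx", "cy" (pixels), "dist" ([k1, k2, p1, p2, k3] as OpenCV has them; the pictures are not rectified), "position" and "rotation" of the camera in the world; the wrist camera has in their place "hand_eye" (4x4, takes a point from camera to tool coordinates, whose origin is the TCP and whose axes are the tool frame's). Camera axes: x right, y down, z forward; pixel columns grow to the right and rows downward; lengths in m; the calibration is good to about 2 mm. A picture is of the moment at which its call begins: read the wrist's pose just before it. There is no depth.
- robot.close_job(): hands the job in, once; it reports no verdict.
Trained networks look in the newest picture that a camera, given by its name, has taken for a name from the list of things; names that differ only in an ending like _2 or _b are one class to them, and where a whole thing is asked for, a point or a joint stands for the part that bears it (a point fixed in the world has none). Each returns a list of dicts, best first, with "p" (0 to 1); they miss things now and then, are a little off and sometimes report something else, mostly with a low value. They report only what shows in the picture. A call takes as long as a camera call. They do not tell look-alikes from the thing itself.
- finder.masks_of(label, camera): "pixels" (384x512 bool, what is visible of it) and "extent" ([left, top, right, bottom] in pixels, round what is visible of it).
The state is a dict: "time": time; "joint_positions": joint angles; "qvel": joint speeds; "joint_torque": joint torques, N m; "tool_pos": TCP position; "ee_rot": TCP orientation; "wrist_force": force on the tool from outside, world axes, zero at the start; "wrist_torque": the same for the moment, N m; "width": finger opening in m.
Only numpy, scipy, OpenCV 4.12 (cv2) and the standard library are available. Lean on these libraries where they do the work, as an engineer would, in place of code of your own. Each camera call takes 0.05 s, during which the arm holds its last target.

## Task

The hinged bed of the little wooden proofing jig sags at its open edge. Take the loose tapered wooden wedge, slide it thin end first along the packing strip under the middle of that edge, and push it in gently until the bed is level and snug against its two stops, so that the wedge is nipped tight but not forced. Leave the wedge there and let go; let only the wedge lift the bed (do not touch the bed yourself), and leave the other things alone.

Things in the scene. Friction and masses are not known exactly. Their poses are not given: they have to be found in the camera images.
- bed_edge (a point): Middle of the lower edge of the hinged wooden bed, open side; moves with the bed. Bed 158 mm wide (x), 12 mm thick, 0.3 to 0.5 kg, with a low block of type on it (top 56 mm above the table). y points from the hinge, 200 mm off, out through the open edge; z up. Sagging: tilted 0.032 rad, edge 21.5 mm above the table. Level: tilt 0, edge 28 mm up, bed against its stops.
- stop_tabs (a point): Point midway between the two fixed cork-faced stop tabs that hold the bed's open corners from above when level; 40 mm above the table, 16 mm inside the edge. Axes as the level bed_edge. Their wooden posts stand beside the bed at x = 84 to 100 mm on both sides, 50 mm high. The stops hardly yield: once the bed meets them, the push on the wedge rises within a few mm.
- apron_end (a point): Outer end of the jig's base board (8 mm thick, 200 mm wide), on its top, 150 mm straight out from the level bed edge. On the board lies a fixed flat plywood packing strip, 75 mm wide, running from under the bed to 145 mm outside the edge. Its top is anywhere from 9 to 17 mm above the table and is not measured: find it by touch. Axes as the level bed_edge.
- wedge_heel (a point): Centre of the heel (thick grip end) of the loose wooden wedge, 15 mm above the wedge's flat underside, on which it lies. Wedge 28 mm wide (x), 185 mm long (y), about 90 g; y points from thin end to heel. Heel: block 28 x 35 (along y) x 30 mm high; from its inner face the top slopes down over 150 mm from 21 to 3 mm thick (0.12 mm per mm).
- wedge_tip (a point): Middle of the wedge's thin end, 1.5 mm above its underside, 167.5 mm from wedge_heel along the wedge's -y; same axes. How far it must go in past the edge (65 to 137 mm) has to be felt: sliding on while the bed lifts takes roughly 3 to 8 N if one does not also press down, then the push climbs; 12 to 16 N leaves it snug, above 20 N is forcing.
- reglet_center (a point): Bystander: centre of a plain flat wooden stick without taper, 26 x 130 x 18 mm high, long side along its y.
- baren_center (a point): Bystander: centre of a round wooden rubbing pad, 116 mm across, 38 mm high with its knob.
- ink_center (a point): Bystander: centre of a small ink tin, 68 mm across, 55 mm high.
Not all that is in view belongs to the job. What is shaped like the part that bears wedge_heel but grey or purple is not meant.

How it is judged:
On the way:
1. the wedge's thin end is under the middle of the bed's open edge while the bed still sags (y of wedge_tip in the frame of bed_edge between -0.15 and -0.004 m and z of wedge_tip in the frame of bed_edge below 0 m and angle between bed_edge's own z axis and vertical above 0.016 rad and x of wedge_tip in the frame of bed_edge between -0.03 and 0.03 m and angle between the y axis of wedge_tip and the y axis of bed_edge, either way round below 0.2 rad), for 0.1 s.
At the end, for the whole second after the job is handed in: The bed is level within 0.010 rad and snug (the wedge bears on it with more than 6 N, over twice its weight's share), the wedge lies flat under the middle of the edge (within 30 mm of its middle and 0.2 rad of square), at rest and let go (angle between bed_edge's own z axis and vertical below 0.01 rad and contact force between wedge and bed above 6 N and y of wedge_tip in the frame of bed_edge below -0.05 m and angle between wedge_tip's own z axis and vertical below 0.06 rad and linear speed of wedge below 0.01 m/s and x of wedge_tip in the frame of bed_edge between -0.03 and 0.03 m and angle between the y axis of wedge_tip and the y axis of bed_edge, either way round below 0.2 rad); the robot touches nothing.
It fails at once if the wedge is forced: more than 24 N between wedge and bed (contact force between wedge and bed above 24 N).
It fails at once if the robot touches the bed (contact force between any of the fingers, the arm and bed above 1 N).
It fails at once if a bystander is moved more than 25 mm (distance of any of reglet_center, baren_center, ink_center from where it was at the start of the episode above 0.025 m).
It also fails if it takes over 58 s, if anything falls off the work surface, if the arm or the gripper's body presses on something with over 40 N, if the wrist force passes 120 N, or if a joint passes its speed limit or range.

## Working session

There is one attempt and no reset: what is moved stays moved. The work goes in short steps, Python scripts to look and compute and a tool call to move; the robot and the scene stay as the last step left them, time stands still between calls to the robot, and variables do not carry over. Pictures are saved under pics/ and viewed, and the job is handed in when it is done.

Besides the shell and the picture viewer there is one more tool, called after "Call:" as name(argument=value, ...), one argument or row to a line, values as JSON. arm_command: Moves the arm, as the interface text tells. Its arguments: {"type":"object","properties":{"plan":{"type":"array","items":{"type":"array","items":{"type":"number"}}}},"required":["plan"]}

```bash
mkdir -p pics; cat > h.py <<'E'
from bench import robot, optics, finder
import numpy as np, cv2
from scipy.spatial.transform import Rotation as R
def cam(name):
    o=robot.get_obs(); s=optics.snapshot(name)
    if name=='wrist':
        T=np.eye(4); T[:3,:3]=R.from_euler('xyz',o['ee_rot']).as_matrix() if np.size(o['ee_rot'])==3 else np.array(o['ee_rot']); T[:3,3]=o['tool_pos']
        W=T@np.array(s['hand_eye']); s['position']=W[:3,3]; s['rotation']=W[:3,:3]
    s['K']=np.array([[s['fx'],0,s['cx']],[0,s['fy'],s['cy']],[0,0,1.]])
    return s
def ray(s,px,z):
    px=np.array(px,float).reshape(-1,1,2)
    u=cv2.undistortPoints(px,s['K'],np.array(s['dist'])).reshape(-1,2)
    d=np.c_[u,np.ones(len(u))]@np.array(s['rotation']).T
    p=np.array(s['position']); t=(z-p[2])/d[:,2]
    return p+d*t[:,None]
def proj(s,P):
    P=np.array(P,float).reshape(-1,3); Rt=np.array(s['rotation']).T
    return cv2.projectPoints(P,cv2.Rodrigues(Rt)[0],-Rt@np.array(s['position']),s['K'],np.array(s['dist']))[0].reshape(-1,2)
def save(s,n,crop=None,k=1.5):
    im=s['image'][:,:,::-1]
    if crop: l,t,r,b=crop; im=im[t:b,l:r]
    cv2.imwrite(n,cv2.resize(np.ascontiguousarray(im),None,fx=k,fy=k,interpolation=cv2.INTER_CUBIC))
E
python3 - <<'E'
from h import *
print(robot.get_obs(), robot.grip_point_offset)
for n in ['top','scene']:
    s=cam(n); save(s,f'pics/{n}0.png'); print(n,s['position'],s['fx'])
    for l in ['bed_edge','wedge_heel','reglet_center','baren_center','ink_center']:
        for m in finder.masks_of(l,n): print(l,round(m['p'],2),m['extent'],np.argwhere(m['pixels']).mean(0)[::-1].round(1),m['pixels'].sum())
E
```

```text
{'time': 0.0, 'joint_positions': array([-1.29115177e+00,  8.79441130e-02,  1.37226731e+00, -2.00900060e-05,
        1.68361258e+00, -1.03114555e-01]), 'qvel': array([ 0.00138823,  0.00138689, -0.00104013, -0.00111505,  0.00014695,
        0.00047662]), 'joint_torque': array([ 4.36791424e-04, -3.40173376e+01, -3.02430689e+01,  7.19442498e-02,
        3.29017255e-02, -2.00842201e-04]), 'tool_pos': array([ 0.20524008, -0.50966338,  0.20430353]), 'ee_rot': array([-3.14138284e+00,  2.22155275e-03, -1.18803922e+00]), 'wrist_force': array([ 0.19836008, -0.30688792, -0.75501942]), 'wrist_torque': array([-0.01199036, -0.0536026 , -0.0033858 ]), 'width': 0.09412897746361461} 0.0188
top [0.37917334 0.13313894 1.28014692] 382.31762228394126
bed_edge 0.93 [339.9, 164.2, 409.0, 223.8] [375.6 192.1] 2859
wedge_heel 0.88 [139.2, 162.9, 192.7, 179.0] [165.4 168.6] 531
wedge_heel 0.83 [204.7, 196.8, 259.1, 222.8] [229.5 210.7] 516
wedge_heel 0.64 [186.3, 249.2, 229.5, 294.8] [209.2 268.6] 509
reglet_center 0.82 [204.8, 159.8, 243.4, 173.8] [225.7 165.7] 299
baren_center 0.89 [293.6, 90.2, 323.1, 123.6] [308.1 105.5] 880
ink_center 0.56 [334.6, 96.8, 356.6, 121.1] [346.4 107.6] 375
scene [0.94563784 0.67785537 1.12581739] 493.32056452172634
bed_edge 0.9 [135.2, 91.0, 203.7, 158.2] [168.3 125.1] 2907
bed_edge 0.64 [123.3, 84.8, 228.0, 206.6] [172.9 139.1] 6673
wedge_heel 0.88 [355.4, 171.5, 370.2, 227.7] [362.4 200.5] 628
wedge_heel 0.63 [278.6, 194.9, 315.1, 255.7] [296.5 225.4] 726
wedge_heel 0.62 [280.8, 286.3, 351.2, 348.3] [316.9 318.9] 1102
reglet_center 0.72 [238.4, 241.5, 272.8, 284.7] [255.7 261.2] 555
reglet_center 0.55 [278.7, 193.7, 315.1, 253.3] [296.5 225. ] 799
baren_center 0.78 [103.4, 213.7, 144.2, 255.8] [123.1 234.4] 1392
ink_center 0.69 [90.6, 179.9, 115.4, 209.5] [100.7 195.2] 692
```

View pics/top0.png

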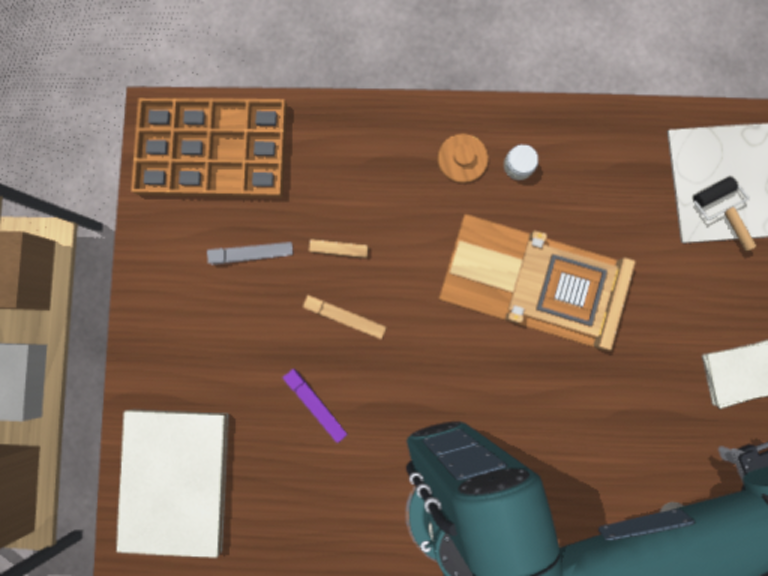

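View pics/scene0.png

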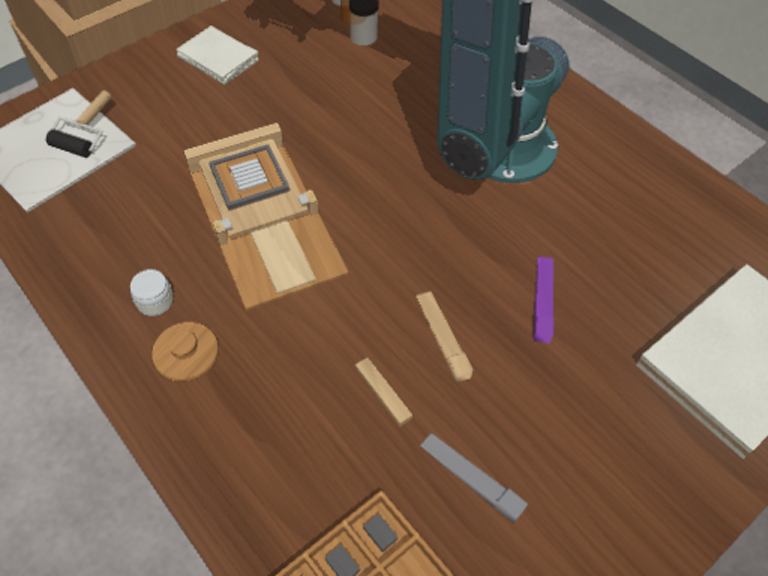

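Three things look like a wedge in the top view: grey at about (250,253), purple at about (315,405) and natural wood with a heel at about (345,317), heel end at (313,303). The wooden one fits. The plain stick at (338,248) has no heel, so it is the reglet. I'll confirm this in a crop.

```bash
python3 - <<'E'
from h import *
s=cam('top'); save(s,'pics/t1.png',(190,150,270,230),8); save(s,'pics/t2.png',(285,135,435,240),5)
q=np.array
print('wedge rough',ray(s,[[209,202],[256,219]],.015).round(4))
print('base',proj(s,[0,0,0]), ray(s,[[0,0],[511,0],[0,383]],0).round(3))
m=finder.masks_of('wedge_heel','top')
for d in m:
    c=cv2.minAreaRect(np.argwhere(d['pixels'])[:,::-1].astype(np.float32)); print(c, ray(s,cv2.boxPoints(c),.015).round(4).tolist())
s=cam('scene'); save(s,'pics/s1.png',(265,180,330,265),7); save(s,'pics/s2.png',(115,75,240,215),4)
E
```

```text
Traceback (most recent call last):
  File "h.py", line 15, in ray
    p=np.array(s['position']); t=(z-p[2])/d[:,2]
                                          ~^^^^^
IndexError: too many indices for array: array is 1-dimensional, but 2 were indexed
```

View pics/t1.png

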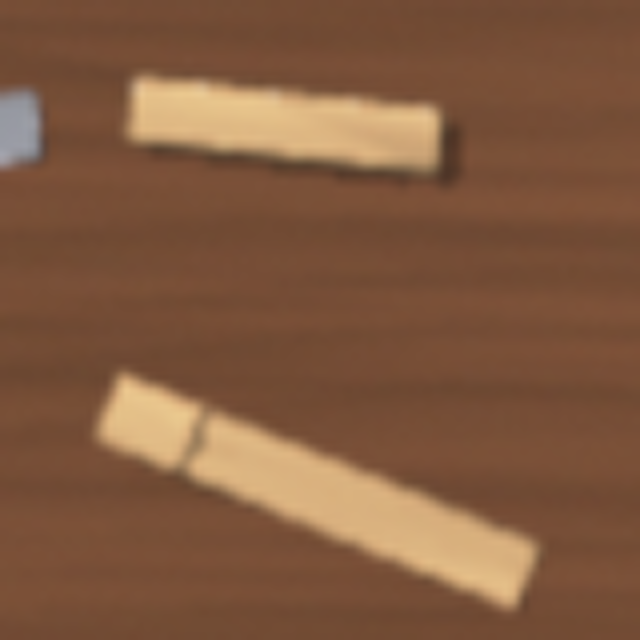

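View pics/t2.png

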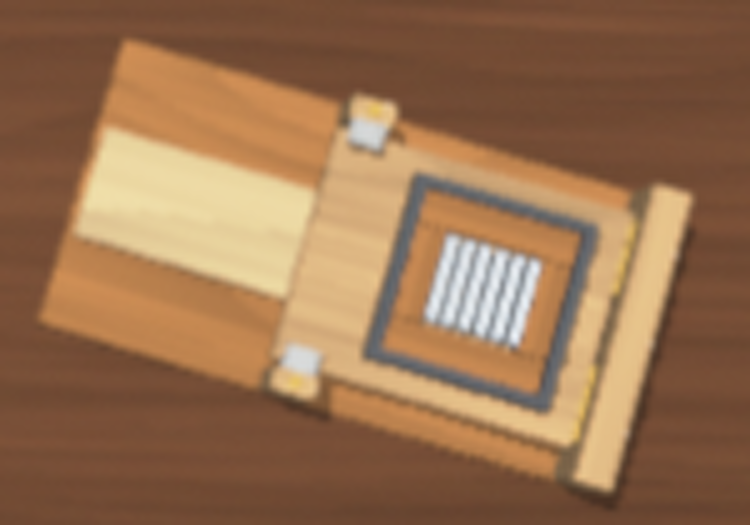

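```bash
python3 - <<'E'
from h import *
s=cam('top'); print(s['rotation'],s['dist'])
s=cam('wrist'); print(s['hand_eye'])
E
```

```text
[-3.04976732  0.02885746 -1.54203666] [-0.04130197  0.          0.          0.          0.        ]
[[ 9.99999613e-01  5.83307740e-04  6.59351211e-04 -7.66975761e-04]
 [-7.23223643e-04  9.71382662e-01  2.37518845e-01 -6.87671169e-02]
 [-5.01935753e-04 -2.37519230e-01  9.71382707e-01 -1.78890570e-01]
 [ 0.00000000e+00  0.00000000e+00  0.00000000e+00  1.00000000e+00]]
```

```bash
sed -i "s/    s\['K'\]=/    if np.size(s['rotation'])==3: s['rotation']=R.from_euler('xyz',s['rotation']).as_matrix()\n    s['K']=/" h.py; python3 - <<'E'
from h import *
s=cam('top')
f=lambda a,l,t,k:(np.array(a)+.5)/k-.5+[l,t]
print('base',proj(s,[0,0,0]), ray(s,[[0,0],[511,0],[0,383]],0).round(3))
w=lambda a,z:ray(s,f(a,190,150,8),z)
h=w([[120,372],[95,440]],.030); t=w([[540,543],[517,610]],.003); print(h,t); a=h.mean(0);b=t.mean(0); print('wedge len',np.linalg.norm(a[:2]-b[:2]),'dir heel->tip',(b-a)[:2]/np.linalg.norm((b-a)[:2]), np.degrees(np.arctan2(*(b-a)[1::-1])))
j=lambda a,z:ray(s,f(a,285,135,5),z)
ap=j([[122,40],[40,322]],.008); st=j([[103,127],[75,237],[317,190],[284,298]],.013); be=j([[338,120],[278,358]],.0335)
tabs=j([[368,133],[300,360]],.05)
hg=j([[655,187],[575,490]],.04)
for n,p in dict(ap=ap,st=st,be=be,tabs=tabs).items(): print(n,p.round(4).tolist(),p.mean(0).round(4))
print('widths',np.linalg.norm(ap[0]-ap[1]),np.linalg.norm(be[0]-be[1]))
d=ap.mean(0)-be.mean(0); print('ap dist',np.linalg.norm(d[:2]),np.degrees(np.arctan2(d[1],d[0])))
e=be[0]-be[1]; print('edge dir',np.degrees(np.arctan2(e[1],e[0])))
e=ap[0]-ap[1]; print('edge dir',np.degrees(np.arctan2(e[1],e[0])))
s=cam('scene'); save(s,'pics/s1.png',(265,180,330,265),7); save(s,'pics/s2.png',(115,75,240,215),4)
E
```

```text
base [[304.01591009 343.02371468]] [[ 1.181  1.143  0.   ]
 [ 1.2   -0.72   0.   ]
 [-0.181  1.016  0.   ]]
[[0.46884413 0.33870331 0.03      ]
 [0.44054591 0.34789981 0.03      ]] [[0.40404865 0.16439437 0.003     ]
 [0.37596364 0.17317508 0.003     ]]
wedge len 0.18612033118874233 dir heel->tip [-0.3475648  -0.93765597] -110.3384395084545
ap [[0.6605, -0.0038, 0.008], [0.4684, 0.0478, 0.008]] [0.5645 0.022  0.008 ]
st [[0.5999, 0.0086, 0.013], [0.5254, 0.026, 0.013], [0.561, -0.1343, 0.013], [0.4883, -0.113, 0.013]] [ 0.5436 -0.0532  0.013 ]
be [[0.6048, -0.1435, 0.0335], [0.4473, -0.1054, 0.0335]] [ 0.5261 -0.1245  0.0335]
tabs [[0.5938, -0.1593, 0.05], [0.4455, -0.1164, 0.05]] [ 0.5197 -0.1378  0.05  ]
widths 0.19881195792645062 0.1620746220660228
ap dist 0.15143040951887363 75.31674380731926
edge dir -13.59434691709145
edge dir -15.017609309279258
```

View pics/s1.png

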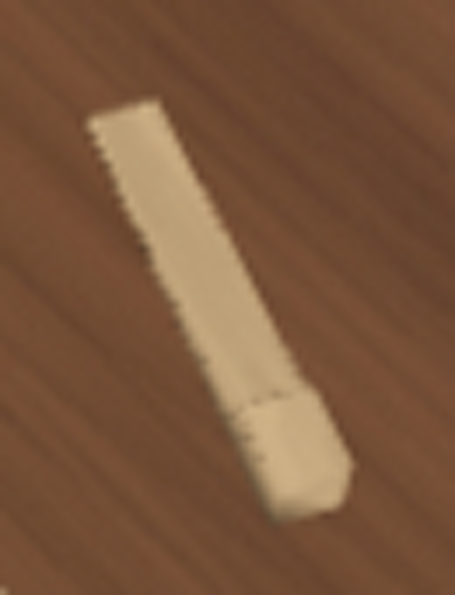

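View pics/s2.png

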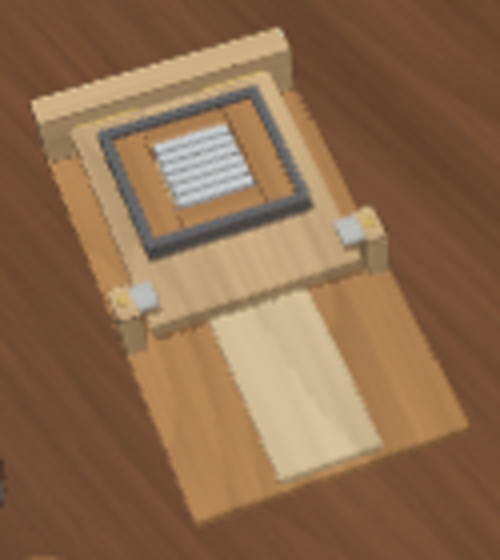

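The crops confirm it: the wooden piece in the top view has a heel step at crop (195,440). Its measured length is 186 mm against the stated 185 mm, so it is the wedge. The jig's y axis points at about 75° and the bed edge is at about (0.526, -0.1235). The wedge heel centre is at about (0.449, 0.327), with its y axis at about 69.7°. I'll move above the heel.

Call:
arm_command(
  plan=[
    [0.7, 0.12, 0.18, 0, 20],
    [0.7, 0.235, 0.36, 0, 47.8],
    [0.7, 0.235, 0.36, 0, 47.8],
    [0.7, 0.235, 0.36, 0, 47.8],
    [0.7, 0.235, 0.36, 0, 47.8],
    [0.7, 0.235, 0.36, 0, 47.8],
    [0.7, 0.235, 0.36, 0, 47.8],
    [0.7, 0.235, 0.36, 0, 47.8],
    [0.7, 0.244, 0.6, 0, 47.8],
    [0.7, 0.244, 0.6, 0, 47.8],
  ],
)

```text
time: 2.1
tool_pos: [0.4449, -0.0255, 0.2055]
ee_rot: [3.141, -0.001, -0.358]
wrist_force: [0.4, 0.4, -0.1]
width: 0.0661
```

Call:
arm_command(
  plan=[
    [0.7, 0.005, 0.07, 0, 0],
    [0.7, 0.009, 0.14, 0, 0],
    [0.7, 0.009, 0.21, 0, 0],
    [0.7, 0.009, 0.28, 0, 0],
    [0.7, 0.009, 0.34, 0, 0],
    [0.7, 0.009, 0.34, 0, 0],
    [0.7, 0.009, 0.34, 0, 0],
    [0.7, 0.009, 0.34, 0, 0],
  ],
)

```text
time: 3.1
tool_pos: [0.4546, 0.3131, 0.2054]
ee_rot: [3.141, -0.0, -0.355]
wrist_force: [-0.3, -0.1, 0.4]
width: 0.0659
```

```bash
python3 - <<'E'
from h import *
o=robot.get_obs();print(o['time'],o['tool_pos'],o['ee_rot'],o['width'],o['wrist_force'])
s=cam('wrist'); save(s,'pics/w1.png')
H=np.array([.4486,.3269]);a=np.radians(69.7);u=np.array([np.cos(a),np.sin(a)]);v=np.array([u[1],-u[0]])
P=lambda x,y,z:[*(H+x*v+y*u),z]
print(proj(s,[P(-.014,.0175,.03),P(.014,.0175,.03),P(-.014,-.1675,.003),P(.014,-.1675,.003)]))
E
```

```text
3.1 [0.45463061 0.31310235 0.20544147] [ 3.14055583e+00 -4.54152928e-04 -3.55348919e-01] 0.06589134409831579 [-0.26795907 -0.14087624  0.36801628]
[[233.81489349 149.28978868]
 [259.86768229 149.27094129]
 [237.66291274 290.27676236]
 [259.32232515 290.27593516]]
```

View pics/w1.png

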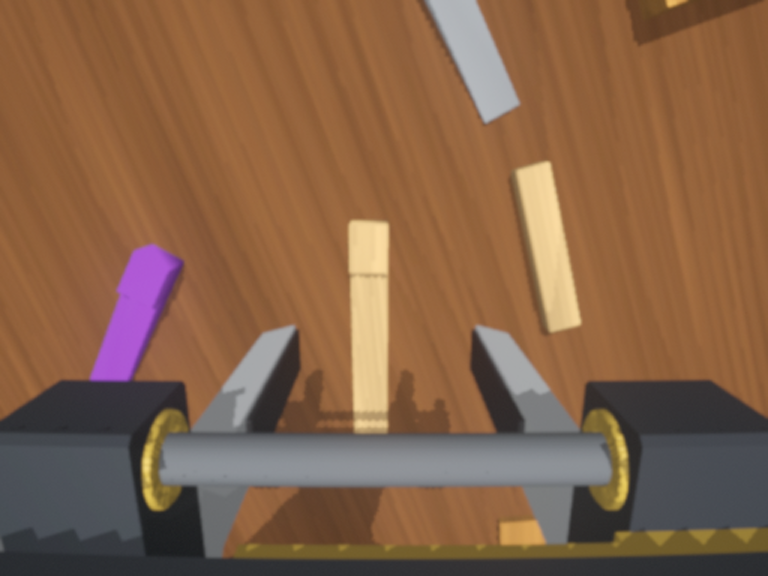

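The wrist view shows the wooden wedge centred under the gripper, heel at about (369,247). The prediction matches to about 1 mm. I'll descend over the heel and then grip.

Call:
arm_command(
  plan=[
    [0.7, -0.006, 0.0145, -0.06, 0],
    [0.7, -0.006, 0.0145, -0.12, 0],
    [0.7, -0.006, 0.0145, -0.16, 0],
    [0.7, -0.006, 0.0145, -0.185, 0],
    [0.7, -0.006, 0.0145, -0.195, 0],
    [0.7, -0.006, 0.0145, -0.2005, 0],
    [0.7, -0.006, 0.0145, -0.2005, 0],
    [0.7, -0.006, 0.0145, -0.2005, 0],
  ],
)

```text
time: 4.15
tool_pos: [0.449, 0.3296, 0.0064]
ee_rot: [-3.14, -0.002, -0.354]
wrist_force: [-0.1, -0.1, 0.1]
width: 0.0656
```

Call:
arm_command(
  plan=[
    [0.25, 0, 0, 0, 0],
    [0.2, 0, 0, 0, 0],
    [0.2, 0, 0, 0, 0],
    [0.2, 0, 0, 0, 0],
    [0.2, 0, 0, 0, 0],
    [0.2, 0, 0, 0, 0],
  ],
)

```text
time: 4.9
tool_pos: [0.4481, 0.3292, 0.005]
ee_rot: [3.142, 0.0, -0.354]
wrist_force: [-0.0, -0.1, 0.2]
width: 0.0279
```

Call:
arm_command(
  plan=[
    [0.2, 0, 0, 0.04, 0],
    [0.2, 0, 0, 0.08, 0],
    [0.2, 0.02, -0.05, 0.08, 2],
    [0.2, 0.045, -0.1, 0.08, 5.3],
    [0.2, 0.07, -0.15, 0.08, 5.3],
    [0.2, 0.09, -0.2, 0.08, 5.3],
    [0.2, 0.115, -0.245, 0.07, 5.3],
    [0.2, 0.1245, -0.263, 0.05, 5.3],
    [0.2, 0.1245, -0.263, 0.05, 5.3],
    [0.2, 0.1245, -0.263, 0.05, 5.3],
  ],
)

```text
time: 6.15
tool_pos: [0.5718, 0.0677, 0.0546]
ee_rot: [-3.141, 0.002, -0.26]
wrist_force: [0.3, -1.1, 0.5]
width: 0.0278
```

```bash
python3 - <<'E'
from h import *
o=robot.get_obs();print(o['time'],o['tool_pos'],o['ee_rot'],o['width'],o['wrist_force'])
for n in ['top','scene']:
    s=cam(n); m=finder.masks_of('wedge_heel',n)
    for d in m: print(n,d['p'],d['extent'])
    if n=='top': save(s,'pics/t3.png',(255,135,435,240),4.4)
    else: save(s,'pics/s3.png',(115,75,240,215),4.2)
E
```

```text
6.15 [0.57176607 0.06767164 0.05457119] [-3.14109051e+00  1.60910182e-03 -2.59960916e-01] 0.02776765939279302 [ 0.32582724 -1.08006854  0.46223471]
top 0.79 [138.3, 161.5, 192.8, 179.8]
top 0.76 [188.5, 250.6, 229.9, 297.5]
top 0.59 [303.0, 164.7, 339.0, 181.8]
scene 0.88 [282.5, 287.6, 348.6, 347.9]
scene 0.77 [179.2, 152.4, 211.3, 202.0]
```

View pics/t3.png

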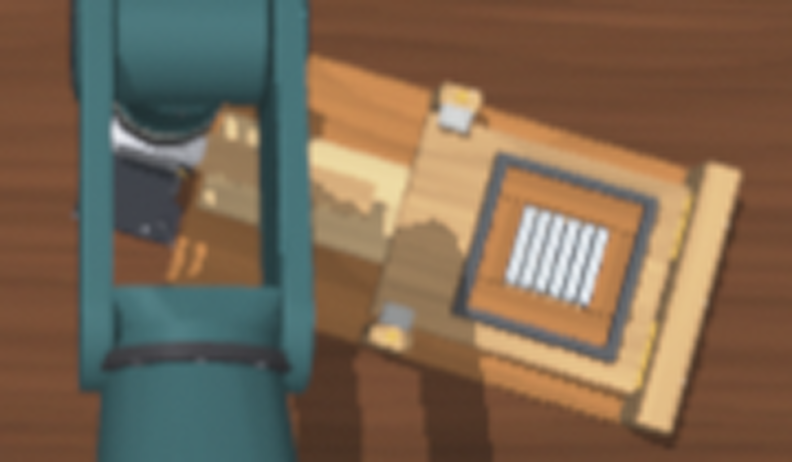

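View pics/s3.png

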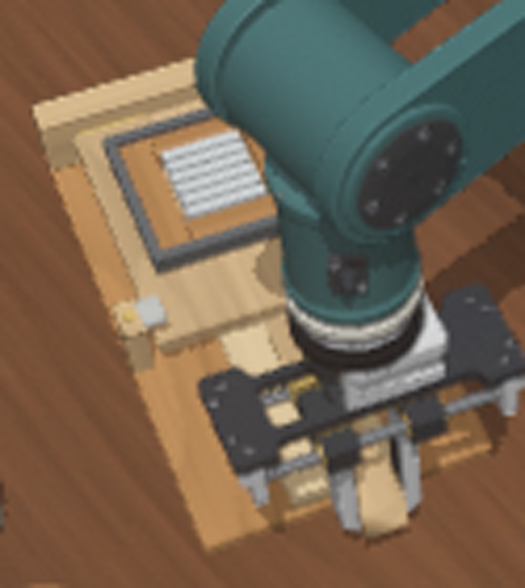

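```bash
python3 - <<'E'
from h import *
s=cam('wrist'); save(s,'pics/w2.png')
E0=np.array([.526,-.1235]);a=np.radians(75);u=np.array([np.cos(a),np.sin(a)]);v=np.array([u[1],-u[0]])
P=lambda x,y,z:[*(E0+x*v+y*u),z]
print((proj(s,[P(0,0,.0215),P(-.079,0,.0215),P(.079,0,.0215),P(-.0375,.145,.013),P(.0375,.145,.013),P(0,.03,.052)])*1.5).round())
E
```

```text
[[392. 656.]
 [251. 655.]
 [532. 655.]
 [318. 417.]
 [469. 417.]
 [393. 669.]]
```

View pics/w2.png

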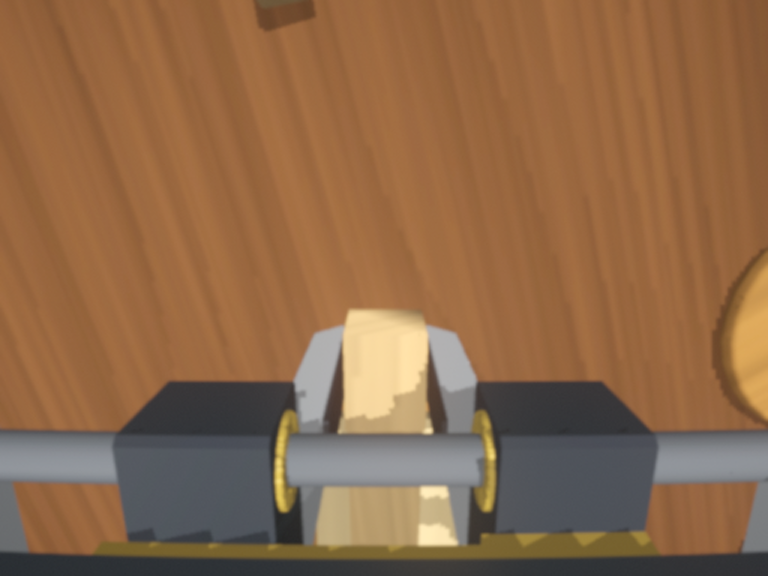

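Call:
arm_command(
  plan=[
    [0.2, -0.002, -0.008, -0.01, 0],
    [0.2, -0.0044, -0.0164, -0.022, 0],
    [0.2, -0.0044, -0.0164, -0.029, 0],
    [0.2, -0.0044, -0.0164, -0.029, 0],
    [0.2, -0.0044, -0.0164, -0.029, 0],
  ],
)

```text
time: 7.02
tool_pos: [0.5685, 0.0498, 0.0261]
ee_rot: [-3.141, -0.0, -0.261]
wrist_force: [-0.5, 0.3, -1.2]
width: 0.0275
```

Call:
arm_command(
  plan=[
    [0.2, 0, 0, 0, 0],
    [0.2, 0, 0, 0, 0],
  ],
)

```text
time: 7.28
tool_pos: [0.5685, 0.0499, 0.0264]
ee_rot: [-3.141, -0.001, -0.261]
wrist_force: [0.2, 0.1, -2.2]
width: 0.0279
```

Call:
arm_command(
  plan=[
    [0.2, 0, 0, -0.001, 0],
    [0.2, 0, 0, -0.002, 0],
    [0.2, 0, 0, -0.002, 0],
    [0.2, 0, 0, -0.002, 0],
  ],
)

```text
time: 7.78
tool_pos: [0.5682, 0.0498, 0.024]
ee_rot: [3.142, -0.0, -0.261]
wrist_force: [0.3, -0.4, -2.1]
width: 0.028
```

Call:
arm_command(
  plan=[
    [0.2, 0.003, 0, -0.001, 0],
    [0.2, 0.003, 0, -0.002, 0],
    [0.2, 0.003, 0, -0.002, 0],
  ],
)

```text
time: 8.15
tool_pos: [0.5712, 0.0498, 0.0218]
ee_rot: [3.142, 0.0, -0.261]
wrist_force: [0.7, 0.3, -0.9]
width: 0.0279
```

Call:
arm_command(
  plan=[
    [0.2, 0, 0, -0.001, 0],
    [0.2, 0, 0, -0.001, 0],
    [0.2, 0, 0, -0.001, 0],
  ],
)

```text
time: 8.52
tool_pos: [0.5712, 0.0498, 0.021]
ee_rot: [3.142, -0.0, -0.261]
wrist_force: [1.1, 0.6, -1.9]
width: 0.028
```

Call:
arm_command(
  plan=[
    [0.2, 0, 0, -0.001, 0],
    [0.2, 0, 0, -0.001, 0],
    [0.2, 0, 0, -0.001, 0],
  ],
)

```text
time: 8.9
tool_pos: [0.5714, 0.0498, 0.0204]
ee_rot: [-3.142, -0.001, -0.261]
wrist_force: [-0.3, 1.1, 1.7]
width: 0.0279
```

Call:
arm_command(
  plan=[
    [0.2, 0, 0, -0.001, 0],
    [0.2, 0, 0, -0.001, 0],
    [0.2, 0, 0, -0.001, 0],
  ],
)

```text
time: 9.28
tool_pos: [0.5715, 0.0498, 0.0203]
ee_rot: [-3.142, -0.001, -0.261]
wrist_force: [-2.8, 0.8, 6.6]
width: 0.0277
```

Contact is at TCP z of about 0.0203, so the strip top is at about 15.3 mm and I expect about 81 mm of insertion. I'll back off the downward press, release so the wedge lies flat, and regrip.

Call:
arm_command(
  plan=[
    [0.2, 0, 0, 0.0015, 0],
    [0.2, 0, 0, 0.0015, 0],
    [0.45, 0, 0, 0.0015, 0],
    [0.45, 0, 0, 0.0015, 0],
    [0.45, 0, 0, 0.0015, 0],
    [0.45, 0, 0, 0.0015, 0],
  ],
)

```text
time: 10.02
tool_pos: [0.5712, 0.0498, 0.0204]
ee_rot: [3.142, 0.0, -0.261]
wrist_force: [0.1, 0.5, -1.1]
width: 0.0423
```

Call:
arm_command(
  plan=[
    [0.2, 0, 0, 0, 0],
    [0.2, 0, 0, 0, 0],
    [0.2, 0, 0, 0, 0],
    [0.2, 0, 0, 0, 0],
    [0.2, 0, 0, 0, 0],
  ],
)

```text
time: 10.65
tool_pos: [0.5712, 0.0498, 0.0205]
ee_rot: [-3.142, -0.0, -0.261]
wrist_force: [0.0, 0.4, -0.5]
width: 0.0278
```

```bash
python3 - <<'E'
from h import *
o=robot.get_obs();print(o['tool_pos'],o['wrist_force'])
s=cam('scene'); save(s,'pics/s4.png',(125,95,225,215),5)
s=cam('top'); save(s,'pics/t4.png',(285,135,435,240),5)
E
```

```text
[0.57122612 0.04980365 0.02051454] [ 0.02030425  0.39403683 -0.50050582]
```

View pics/s4.png

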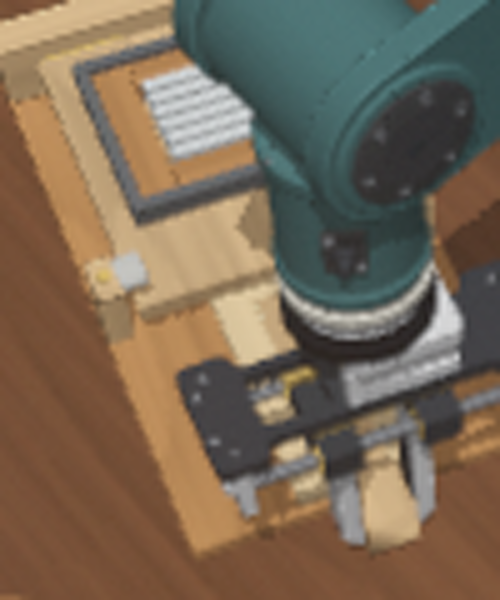

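View pics/t4.png

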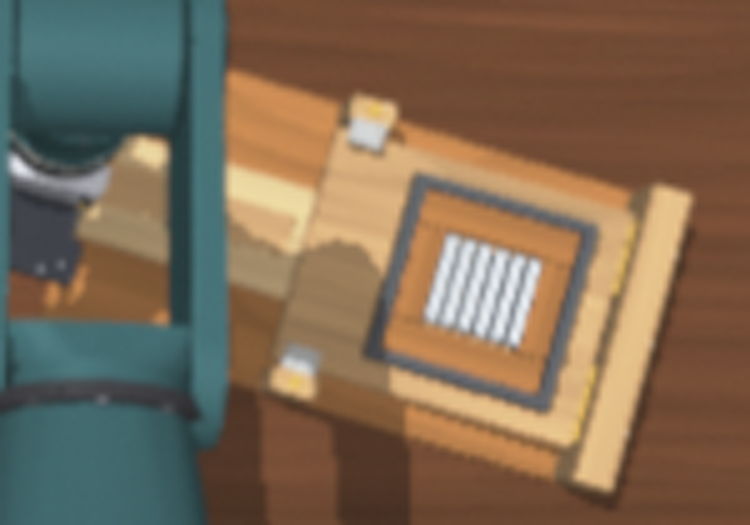

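Call:
arm_command(
  plan=[
    [0.2, -0.0013, -0.0048, 0, 0],
    [0.2, -0.0026, -0.0097, 0, 0],
    [0.2, -0.0039, -0.0145, 0, 0],
    [0.2, -0.0052, -0.0193, 0, 0],
    [0.2, -0.0052, -0.0193, 0, 0],
    [0.2, -0.0052, -0.0193, 0, 0],
  ],
)

```text
time: 11.5
tool_pos: [0.566, 0.0302, 0.0205]
ee_rot: [3.141, -0.0, -0.261]
wrist_force: [-0.4, -0.9, -0.3]
width: 0.0281
```

Call:
arm_command(
  plan=[
    [0.2, -0.0013, -0.0048, 0, 0],
    [0.2, -0.0026, -0.0097, 0, 0],
    [0.2, -0.0039, -0.0145, 0, 0],
    [0.2, -0.0039, -0.0145, 0, 0],
  ],
)

```text
time: 12.0
tool_pos: [0.5619, 0.0153, 0.0205]
ee_rot: [3.141, -0.0, -0.262]
wrist_force: [-0.7, -1.3, -0.3]
width: 0.0278
```

```bash
python3 - <<'E'
from h import *
o=robot.get_obs();print(o['tool_pos'],o['wrist_force'],o['wrist_torque'])
s=cam('scene'); save(s,'pics/s5.png',(125,95,225,215),5)
s=cam('top'); save(s,'pics/t5.png',(285,135,435,240),5)
E
```

```text
[0.56193445 0.015257   0.02050501] [-0.72340284 -1.26995815 -0.33552036] [-0.21426003 -0.01931101  0.02188253]
```

View pics/t5.png

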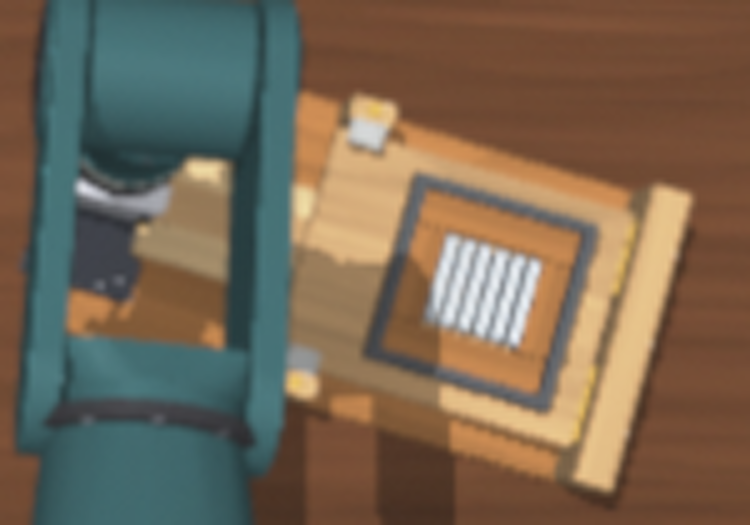

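The thin end is under the edge and the force is still near zero. I'll continue in small steps.

Call:
arm_command(
  plan=[
    [0.2, -0.0008, -0.0029, 0, 0],
    [0.2, -0.0016, -0.0058, 0, 0],
    [0.2, -0.0026, -0.0097, 0, 0],
    [0.2, -0.0026, -0.0097, 0, 0],
  ],
)

```text
time: 12.6
tool_pos: [0.5594, 0.006, 0.0205]
ee_rot: [3.141, -0.0, -0.261]
wrist_force: [0.7, 1.6, 0.1]
width: 0.0281
```

Call:
arm_command(
  plan=[
    [0.2, -0.0008, -0.0029, 0, 0],
    [0.2, -0.0016, -0.0058, 0, 0],
    [0.2, -0.0026, -0.0097, 0, 0],
    [0.2, -0.0026, -0.0097, 0, 0],
  ],
)

```text
time: 13.1
tool_pos: [0.5567, -0.0041, 0.0205]
ee_rot: [3.141, 0.0, -0.262]
wrist_force: [1.1, 0.7, -0.2]
width: 0.0276
```

Call:
arm_command(
  plan=[
    [0.2, -0.0008, -0.0029, 0, 0],
    [0.2, -0.0016, -0.0058, 0, 0],
    [0.2, -0.0026, -0.0097, 0, 0],
    [0.2, -0.0026, -0.0097, 0, 0],
  ],
)

```text
time: 13.6
tool_pos: [0.5541, -0.0137, 0.0205]
ee_rot: [3.141, 0.0, -0.262]
wrist_force: [-0.2, 2.1, -0.2]
width: 0.0274
```

Call:
arm_command(
  plan=[
    [0.2, -0.0008, -0.0029, 0, 0],
    [0.2, -0.0016, -0.0058, 0, 0],
    [0.2, -0.0021, -0.0077, 0, 0],
    [0.2, -0.0021, -0.0077, 0, 0],
  ],
)

```text
time: 14.1
tool_pos: [0.5521, -0.0212, 0.0205]
ee_rot: [3.141, -0.0, -0.261]
wrist_force: [1.1, 2.0, 0.4]
width: 0.0282
```

Call:
arm_command(
  plan=[
    [0.2, -0.0005, -0.0019, 0, 0],
    [0.2, -0.001, -0.0039, 0, 0],
    [0.2, -0.001, -0.0039, 0, 0],
  ],
)

```text
time: 14.48
tool_pos: [0.5511, -0.025, 0.0205]
ee_rot: [3.141, -0.0, -0.261]
wrist_force: [1.1, 2.4, -0.1]
width: 0.0277
```

```bash
cat > st.py <<'E'
from h import *
u=np.array([.2588,.9659])
F=[];
for i in range(1):
    o=robot.get_obs()
    print(o['time'],o['tool_pos'].round(4),'in',round(.169-(o['tool_pos'][:2]-[.526,-.1235])@u,4),'F',o['wrist_force'].round(2),'along',(o['wrist_force'][:2]@u).round(2),o['wrist_torque'].round(3))
E
python3 st.py; python3 - <<'E'
from h import *
s=cam('scene'); save(s,'pics/s6.png',(125,85,225,205),5)
E
```

```text
14.475 [ 0.5511 -0.025   0.0205] in 0.0673 F [ 1.05  2.36 -0.07] along 2.56 [ 0.397 -0.163  0.024]
```

View pics/s6.png

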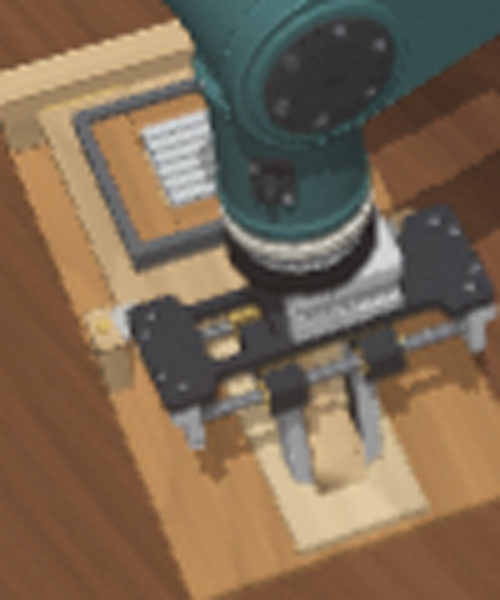

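Call:
arm_command(
  plan=[
    [0.2, -0.0005, -0.0019, 0, 0],
    [0.2, -0.001, -0.0039, 0, 0],
    [0.2, -0.001, -0.0039, 0, 0],
  ],
)

```text
time: 14.9
tool_pos: [0.5502, -0.0289, 0.0205]
ee_rot: [3.141, -0.0, -0.261]
wrist_force: [0.7, 1.8, -0.1]
width: 0.0276
```

Call:
arm_command(
  plan=[
    [0.2, -0.0005, -0.0019, 0, 0],
    [0.2, -0.0005, -0.0019, 0, 0],
  ],
)

```text
time: 15.15
tool_pos: [0.5497, -0.0307, 0.0205]
ee_rot: [3.141, -0.0, -0.261]
wrist_force: [0.8, 2.6, -0.1]
width: 0.0281
```

Call:
arm_command(
  plan=[
    [0.2, -0.0005, -0.0019, 0, 0],
    [0.2, -0.0005, -0.0019, 0, 0],
  ],
)

```text
time: 15.4
tool_pos: [0.5492, -0.0326, 0.0205]
ee_rot: [3.141, -0.0, -0.261]
wrist_force: [0.6, 2.1, 0.2]
width: 0.0278
```

Call:
arm_command(
  plan=[
    [0.2, -0.0005, -0.0019, 0, 0],
    [0.2, -0.0005, -0.0019, 0, 0],
  ],
)

```text
time: 15.65
tool_pos: [0.5487, -0.0345, 0.0205]
ee_rot: [3.141, -0.0, -0.261]
wrist_force: [0.6, 2.4, 0.3]
width: 0.028
```

Call:
arm_command(
  plan=[
    [0.2, -0.0005, -0.0019, 0, 0],
    [0.2, -0.0005, -0.0019, 0, 0],
  ],
)

```text
time: 15.9
tool_pos: [0.5482, -0.0364, 0.0205]
ee_rot: [3.141, -0.0, -0.261]
wrist_force: [0.4, 3.0, 0.9]
width: 0.028
```

Call:
arm_command(
  plan=[
    [0.2, -0.00026, -0.00097, 0, 0],
    [0.2, -0.00026, -0.00097, 0, 0],
  ],
)

```text
time: 16.15
tool_pos: [0.5481, -0.0367, 0.0205]
ee_rot: [-3.141, -0.0, -0.261]
wrist_force: [2.1, 5.4, -0.4]
width: 0.0279
```

Call:
arm_command(
  plan=[
    [0.2, -0.00026, -0.00097, 0, 0],
    [0.2, -0.00026, -0.00097, 0, 0],
  ],
)

```text
time: 16.4
tool_pos: [0.548, -0.037, 0.0205]
ee_rot: [-3.14, -0.0, -0.261]
wrist_force: [1.5, 5.5, 0.4]
width: 0.0278
```

Call:
arm_command(
  plan=[
    [0.2, -0.00026, -0.00097, 0, 0],
    [0.2, -0.00026, -0.00097, 0, 0],
  ],
)

```text
time: 16.65
tool_pos: [0.5479, -0.0373, 0.0205]
ee_rot: [-3.138, -0.0, -0.261]
wrist_force: [2.2, 8.5, -0.1]
width: 0.0279
```

```bash
python3 st.py
```

```text
16.65 [ 0.5479 -0.0373  0.0205] in 0.0801 F [ 2.18  8.49 -0.09] along 8.76 [ 1.275 -0.417  0.034]
```

The push is climbing at 80 mm in (I predicted 81), so the bed is on its stops. I'll bring the push up to about 13–14 N.

Call:
arm_command(
  plan=[
    [0.2, -0.00026, -0.00097, 0, 0],
    [0.2, -0.00026, -0.00097, 0, 0],
  ],
)

```text
time: 16.9
tool_pos: [0.5478, -0.0375, 0.0205]
ee_rot: [-3.137, -0.0, -0.261]
wrist_force: [3.4, 9.5, -0.1]
width: 0.0277
```

Call:
arm_command(
  plan=[
    [0.2, -0.00026, -0.00097, 0, 0],
    [0.2, -0.00026, -0.00097, 0, 0],
  ],
)

```text
time: 17.15
tool_pos: [0.5477, -0.0377, 0.0205]
ee_rot: [-3.135, -0.0, -0.261]
wrist_force: [2.7, 11.2, -1.1]
width: 0.0277
```

```bash
python3 st.py
```

```text
17.15 [ 0.5477 -0.0377  0.0205] in 0.0806 F [ 2.71 11.19 -1.12] along 11.51 [ 1.84 -0.56  0.01]
```

Call:
arm_command(
  plan=[
    [0.2, -0.00026, -0.00097, 0, 0],
    [0.2, -0.00026, -0.00097, 0, 0],
    [0.2, -0.00026, -0.00097, 0, 0],
  ],
)

```text
time: 17.52
tool_pos: [0.5476, -0.038, 0.0205]
ee_rot: [-3.134, -0.0, -0.26]
wrist_force: [4.0, 12.9, -1.0]
width: 0.0278
```

```bash
python3 st.py
```

```text
17.525 [ 0.5476 -0.038   0.0205] in 0.0808 F [ 4.01 12.92 -0.99] along 13.52 [ 2.117 -0.643  0.044]
```

Call:
arm_command(
  plan=[
    [0.2, 0, 0, 0, 0],
    [0.2, 0, 0, 0, 0],
  ],
)

```text
time: 17.77
tool_pos: [0.5476, -0.038, 0.0205]
ee_rot: [-3.134, -0.0, -0.26]
wrist_force: [3.8, 12.9, -1.3]
width: 0.0278
```

Call:
arm_command(
  plan=[
    [0.2, 0.0004, 0.0015, 0, 0],
    [0.2, 0.0008, 0.0029, 0, 0],
    [0.2, 0.0008, 0.0029, 0, 0],
  ],
)

```text
time: 18.15
tool_pos: [0.5476, -0.038, 0.0205]
ee_rot: [-3.14, 0.0, -0.261]
wrist_force: [1.2, 5.5, 0.3]
width: 0.0275
```

Call:
arm_command(
  plan=[
    [0.2, 0.0004, 0.0015, 0, 0],
    [0.2, 0.0004, 0.0015, 0, 0],
    [0.5, 0.0004, 0.0015, 0, 0],
    [0.5, 0.0004, 0.0015, 0, 0],
    [0.5, 0.0004, 0.0015, 0, 0],
    [0.5, 0.0004, 0.0015, 0, 0],
  ],
)

```text
time: 18.9
tool_pos: [0.5478, -0.0378, 0.0205]
ee_rot: [3.141, -0.0, -0.261]
wrist_force: [-0.2, 0.5, -0.8]
width: 0.0468
```

```bash
python3 st.py;python3 - <<'E'
from h import *
s=cam('scene'); save(s,'pics/s7.png',(125,75,225,195),5)
s=cam('wrist'); save(s,'pics/w7.png')
E
```

```text
18.9 [ 0.5478 -0.0378  0.0205] in 0.0806 F [-0.15  0.45 -0.83] along 0.4 [-0.057 -0.011 -0.009]
```

View pics/w7.png

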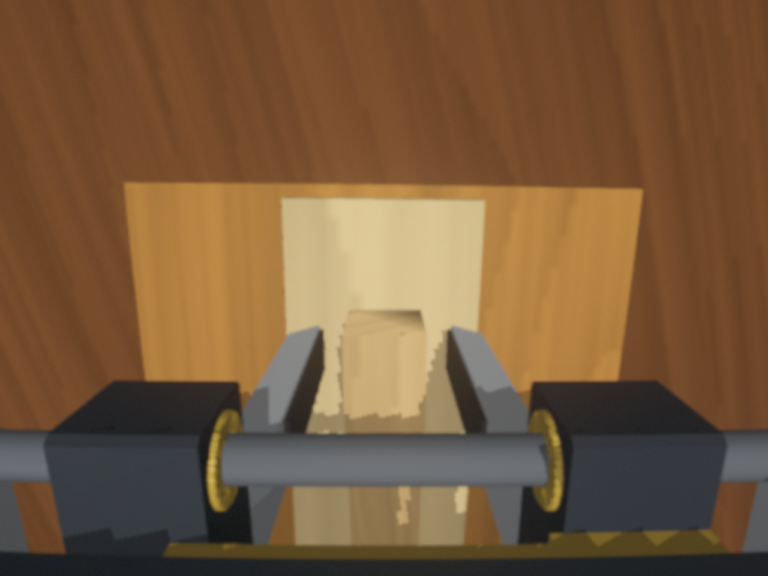

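The wedge heel, at about (384,365), sits centred on the strip, and both fingers are clear of it. I'll retreat up and outward.

Call:
arm_command(
  plan=[
    [0.5, 0.0, 0.0, 0.015, 0],
    [0.5, 0, 0, 0.03, 0],
    [0.5, 0, 0, 0.06, 0],
    [0.5, 0, 0.02, 0.11, 0],
    [0.5, -0.03, 0.07, 0.15, 0],
    [0.5, -0.06, 0.12, 0.18, 0],
    [0.5, -0.09, 0.17, 0.18, 0],
    [0.5, -0.12, 0.22, 0.18, 0],
    [0.5, -0.14, 0.26, 0.18, 0],
    [0.5, -0.14, 0.26, 0.18, 0],
  ],
)

```text
time: 20.25
tool_pos: [0.4067, 0.2247, 0.2023]
ee_rot: [-3.14, -0.002, -0.256]
wrist_force: [-0.6, 0.1, -0.0]
width: 0.0471
```

```bash
python3 st.py;python3 - <<'E'
from h import *
s=cam('scene'); save(s,'pics/s8.png',(115,75,240,215),4.2)
s=cam('top'); save(s,'pics/t8.png',(285,135,435,240),5)
E
```

```text
20.25 [0.4067 0.2247 0.2023] in -0.1365 F [-0.62  0.08 -0.05] along -0.09 [-0.051 -0.079  0.002]
```

View pics/s8.png

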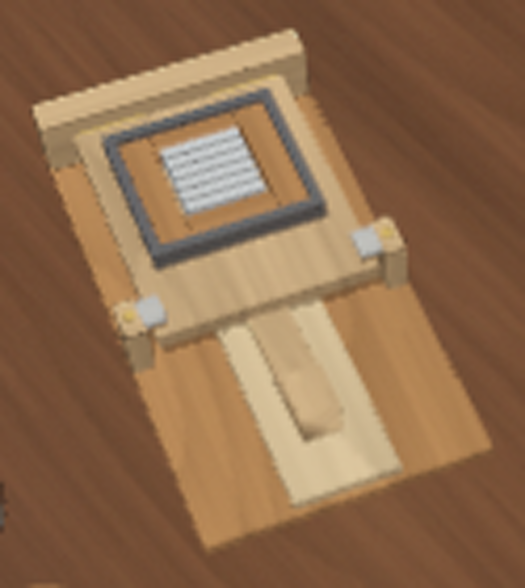

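View pics/t8.png

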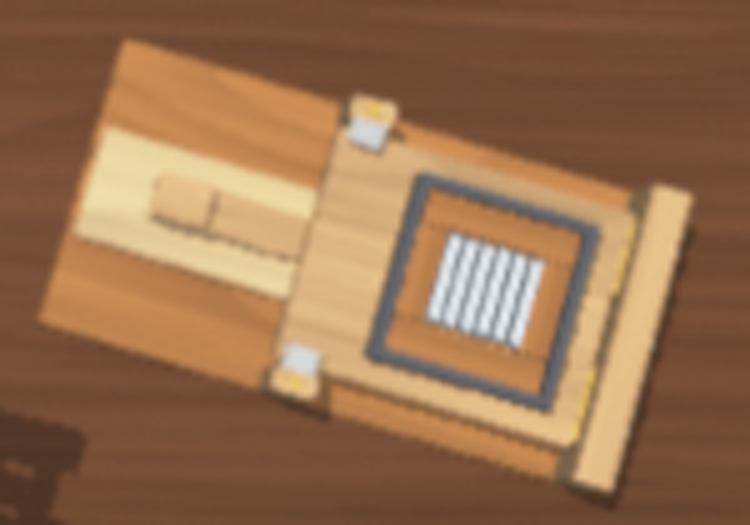

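```bash
python3 -c "
from bench import robot
print(robot.close_job())"
```

```text
the job is handed in; nothing more can be done
None
```

The wooden wedge is in place under the middle of the bed's open edge, about 81 mm in, and the bed looks level against its stops. I handed the job in at about 20 s of the 58 s allowed.

- **Strip height:** I touched the held wedge down on the packing strip. Contact put the strip top at about 15.3 mm, which predicted about 81 mm of insertion. I then let go and regripped so the wedge lay flat.
- **Insertion:** Sliding took about 2 to 3 N, slightly under the 3 to 8 N you gave. The push began to climb at about 80 mm in, and I stopped at a steady 13.5 N.
- **Release:** I took the push off before opening the fingers, and the wedge did not move. The fingers were clear of it before I lifted away.
- **Last checks:** The pictures show the wedge square on the strip and near its middle, the bed up at its tabs, and the arm well clear. The wrist force was back to about zero.
- **Not measured:** I could not read the force between wedge and bed or the exact tilt of the bed. I judged both from the push force, the depth and the pictures. I did not re-measure the reglet, baren and ink tin at the end, but the arm did not go near them at their height.

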